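# Unclamp a milled bracket and hold it up to the inspection camera

### The job

Take the fork key from its cup, set it over the flat tang of the fixture's swing clamp and turn the clamp about a quarter turn counterclockwise (seen from above), clear of the bracket, then stand the key back upright in its cup and let it go. Then lift the bracket out of the fixture and hold it still in front of the inspection camera: underside squarely facing the lens, centred on the lens axis and 100 mm from the glass, the bracket's long side along the camera's long side (either way round). Finish while still holding it there; turn the clamp with the key only, do not pull the bracket out while it is clamped, do not bump the camera with it, and leave the other things on the cart where they are.

Things in the scene. Friction and masses are not known exactly. Their poses are not given: they have to be found in the camera images.
- key_handle (a point): Centre of the key's black grip. The fork key stands upright in its cup, 110 mm tall: at the top a black flat grip 54 mm (key x) by 16 mm (key y) by 30 mm high, z up along the shaft; below it a 10 mm shaft; at the foot a 31 mm round hub carrying two steel prongs. The grip's centre is 95 mm above the prong ends. Grasp it from above across the 16 mm. 0.1 to 0.2 kg.
- key_tip (a point): The key's foot, on its axis at the level of the prong ends; axes as the key. Two prongs, each 24 mm (x) by 6 mm (y) and 15 mm long, with an 11 mm wide slot between them that is open along key x; the long way of the grip and the slot are parallel. The fork fits a circle of 34 mm diameter.
- stand_well (a point): Centre of the inner floor of the key's cup (fixed, aluminium, round, on a 68 mm foot): inside diameter 40 mm, rim 34 mm above this point, z up. The prong ends rest on this floor; the key may stand at any yaw.
- clamp (a joint): Angle of the swing clamp on the fixture, rad, about the vertical: 0 when its dog points over the bracket's flange, growing counterclockwise seen from above to the stop at 1.571 (dog clear, from about 1.2). It starts at 0 to 0.15 and stays where it is left; friction 0.06 N m.
- clamp_head (a point): Centre of the top of the clamp's drive tang, on the clamp's hinge axis, z up. The tang is an upright flat plate 24 mm (its x) by 6 mm (its y), 12 mm high, standing on a 26 mm collar; x and y turn with the clamp. The key's slot goes over the tang with 2.5 mm play on each side, so the key turns about 0.2 rad before it drives.
- fixture: Fixed aluminium fixture plate 104 (x) by 152 (y) by 15 mm; origin at the centre of its underside, z up. The bracket sits on its top at the centre between low steel rails (6 mm high); the clamp axis is 50 mm from the centre toward fixture +y, its tang top 52 mm above the cart's surface. At the start the dog reaches 8 mm over the bracket's flange, 1 mm above it.
- part_center (a point): Centre (half-way up, 18 mm above the underside) of the white milled bracket in the fixture: flange 46 mm (x) by 72 mm (y, the long side) by 10 mm thick, with a square 32 by 32 mm boss on its middle, up to 36 mm above the underside; z up. Grasp the boss across x from above. 0.11 to 0.22 kg.
- lens (a point): Centre of the glass of the inspection camera's lens. The grey camera (46 mm by 80 mm) is fixed on a low mount and looks up, leaning 0.40 rad from the vertical. Its z is the optical axis pointing out of the lens, its y (level) runs along the camera's 80 mm long side.
- focus (a point): Point in the air on the optical axis, 118 mm from the glass, where the bracket's centre has to be (the underside is then 100 mm from the glass). Axes as lens; the bracket's z must lie along this z and its long side (y) along this y, either way round.
- box: Bystander: blue insert box 62x88x23 mm with a grey lid; origin under its centre.
- other_bracket: Bystander: a bracket of the same kind lying loose on the cart; origin under its centre.
- bush_a: Bystander: white flanged bush, 45 mm wide, 30 mm high; origin under its centre.
- bush_b: Bystander: white flanged bush, as bush_a.
- bush_c: Bystander: brass bush 34 mm wide, 36 mm high; origin under its centre.
- soft_jaw: Bystander: white block 23x76x34 mm with two holes; origin under its centre.
- hex_key: Bystander: L-shaped hex key 45x125x12 mm lying flat; origin under its centre.

How it is judged:
By the outcome, as a careful person would: the job done as asked, in the order asked, and still so for the second after the job is handed in, while the arm keeps its last pose, push and grip.
It also fails if it takes over 67 s, if anything falls off the work surface, if the arm or the gripper's body presses on something with over 40 N, if the wrist force passes 120 N, or if a joint passes its speed limit or range.

### The arm

A 7-joint arm with a two-finger parallel gripper is mounted at the origin on a cart in front of the work surface, level with it; the furniture and walls round the work are solid. World frame = base frame: x ahead of the robot, y to its left, z up, the work surface at z = 0. Lengths are in m, angles in rad, forces in N, time in s.
With the tool pointing down it reaches from about 0.4 to 0.9 m from the base axis. Payload 5.6 kg.
Tool frame: the origin (TCP) lies on the centre line of the jaws, within the pads' length; the fingertips stand 14 mm ahead of it and the grasp point (between the pads) lies 5 mm behind it; z points along the fingers, y is the line along which they close (so a half turn about z gives the same grasp; the last joint's range is limited). The gripper opens to 92 mm and grips with 3 to 60 N. Pads are 20 mm wide; open, the fingers measure 128 mm over their backs; the gripper's body (75 mm by 189 mm) begins 69 mm behind the grasp point.
Start: joints at [-1.156, 0.468, -0.012, 1.603, 0.006, 1.071, -0.056], TCP at [0.287, 0.583, 0.229] pointing down, gripper open.
Joint ranges: [-2.53, 2.53], [-0.31, 2.02], [-1.57, 1.55], [0.28, 2.44], [-1.29, 4.43], [0.15, 1.84], [-2.92, 2.92]. Speed limits (rad/s): [2.57, 2.57, 3.14, 3.14, 3.14, 3.14, 3.14].

### API

Orientations are given as [roll, pitch, yaw] about the fixed x, y, z axes, in that order (R = Rz(yaw) Ry(pitch) Rx(roll)).
In Python, from plant import get_obs, capture, sign_off gives the robot as it stands.
- The arm moves only by the tool arm_command, never from a script. Its argument "series" is a list that holds one entry, the list of rows, each a list of 7 numbers: the shift along the tool's x, y, z in mm, then the turn, a rotation vector about the tool's x, y, z in degrees, then the opening, from 0 (shut) to 1 (fully open). A call has 1 to 20 rows; each row shifts and turns the commanded pose from where the row before left it, along the tool's axes as they then stand; what a row does not reach is not made up. A row lasts 1/8 s, in which the tool goes at most 62.5 mm and 10.7 degrees, less where a joint would pass 70% of its speed; a pose out of reach is approached as far as the arm can. A call is refused whole if a number of a shift passes 62.5 or a number of a turn 10.7, either way. A call with a gripper value outside its range is refused whole. The fingers move at their own pace and stop on an object; "grip_force" is the grip in N (left out, the last holds). Time passes only in rows, so rows that do not move let the fingers close. It gives the time, the measured TCP pose, the force, the opening and the grip force at its end, in the units of the state.
- get_obs(): the state, without advancing time (a new reading comes with each control period).
- capture(name): name is "scene" or "top" or "wrist"; returns a dict with "img" (480x640x3 uint8, red, green, blue), "fovy" (degrees; the focal length in pixels is half the picture's height over the tangent of half this angle, whatever the lens; pixels are square), "cx", "cy" (the principal point, pixels), "dist" ([k1, k2, p1, p2, k3] as OpenCV has them; the pictures are not rectified), "cam_to_world" (4x4, takes a point from camera to world coordinates). Camera axes: x right, y up, looking along -z (the intrinsics and any distortion apply to the point x, -y, -z); pixel columns grow to the right and rows downward; lengths in m; the calibration is good to about 2 mm. A picture is of the moment at which its call begins. There is no depth.
- sign_off(): hands the job in; it is judged then, once.
The state is a dict: "time": time; "q": joint angles; "qd": joint speeds; "effort": joint torques, N m; "tool_pos": TCP position; "orientation": TCP orientation; "ft_force": force on the tool from outside, world axes, zero at the start; "wrist_torque": the same for the moment, N m; "gripper_width": finger opening in m; "finger_force": force on a finger pad.
Only numpy, scipy, OpenCV 4.12 (cv2) and the standard library are available. Lean on these libraries where they do the work, as an engineer would, in place of code of your own. Each camera call takes 0.05 s, during which the arm holds its last target. There are 200 camera calls.

## Working session

There is one attempt and no reset: what is moved stays moved. The work goes in short steps, Python scripts to look and compute and a tool call to move; the robot and the scene stay as the last step left them, time stands still between calls to the robot, and variables do not carry over. Pictures are saved under pics/ and viewed, at most 10 in all, crops included, and the job is handed in when it is done.

Besides the shell and the picture viewer there is one more tool, called after "Emit:" as name(argument=value, ...) on one line, values as JSON. arm_command: Moves the arm, as the interface text tells. Its arguments: {"type":"object","properties":{"series":{"type":"array","items":{"type":"array","items":{"type":"array","items":{"type":"number"}}}},"grip_force":{"type":"number"}},"required":["series"]}

```bash
mkdir -p pics; cat > h.py <<'E'
import numpy as np, cv2
from scipy.spatial.transform import Rotation as R
from plant import get_obs, capture, sign_off
def K(c):
    f=240/np.tan(np.radians(c['fovy'])/2); return np.array([[f,0,c['cx']],[0,f,c['cy']],[0,0,1.]])
def ray(c,px):
    p=cv2.undistortPoints(np.array(px,float).reshape(-1,1,2),K(c),np.array(c['dist'],float)).reshape(-1,2)
    T=np.array(c['cam_to_world']); d=np.c_[p[:,0],-p[:,1],-np.ones(len(p))]@T[:3,:3].T
    return T[:3,3],d
def onz(c,px,z):
    o,d=ray(c,px); z=np.broadcast_to(z,len(d)); return o+d*((z-o[2])/d[:,2])[:,None]
def proj(c,P):
    T=np.array(c['cam_to_world']); q=(np.array(P,float).reshape(-1,3)-T[:3,3])@T[:3,:3]; q=q*[1,-1,-1]
    return cv2.projectPoints(q,np.zeros(3),np.zeros(3),K(c),np.array(c['dist'],float))[0].reshape(-1,2)
def tri(c1,p1,c2,p2):
    o1,d1=ray(c1,p1);o2,d2=ray(c2,p2);out=[]
    for a,b in zip(d1,d2):
        s=np.linalg.lstsq(np.c_[a,-b],o2-o1,rcond=None)[0]; out.append((o1+a*s[0]+o2+b*s[1])/2)
    return np.array(out)
def snap(n,f):
    c=capture(n); cv2.imwrite('pics/'+f+'.png',c['img'][:,:,::-1]); np.save('pics/'+f+'.npy',c,allow_pickle=True); return c
def load(f): return np.load('pics/'+f+'.npy',allow_pickle=True).item()
def tool(o): return np.array(o['tool_pos']),R.from_euler('xyz',o['orientation'])
E
python3 - <<'E'
from h import *
np.set_printoptions(precision=3,suppress=True)
for n in ['top','scene']:
    c=snap(n,n+'0'); print(n,c['fovy'],c['dist'],np.array(c['cam_to_world']))
o=get_obs();print(o)
E
```

```text
top 51.860329447725384 [-0.031  0.     0.     0.     0.   ] [[ 0.003  0.995 -0.099  0.42 ]
 [-1.     0.002 -0.011 -0.006]
 [-0.011  0.099  0.995  1.148]
 [ 0.     0.     0.     1.   ]]
scene 51.52852817566334 [-0.039  0.     0.     0.     0.   ] [[ 0.851  0.24  -0.466  0.041]
 [-0.524  0.36  -0.772 -0.767]
 [-0.017  0.901  0.433  0.586]
 [ 0.     0.     0.     1.   ]]
{'time': 0.1, 'q': array([-1.156,  0.468, -0.012,  1.604,  0.006,  1.071, -0.056]), 'qd': array([ 0.001, -0.002, -0.   , -0.002, -0.   , -0.   , -0.001]), 'effort': array([  0.001, -52.165,  -0.012, -24.437,  -0.057,   0.014,   0.   ]), 'tool_pos': array([0.287, 0.583, 0.228]), 'orientation': array([-3.14 ,  0.   ,  2.684]), 'ft_force': array([0.552, 0.243, 1.033]), 'wrist_torque': array([-0.036, -0.026,  0.002]), 'finger_force': 0.0, 'gripper_width': 0.091604910985936}
```

View pics/top0.png

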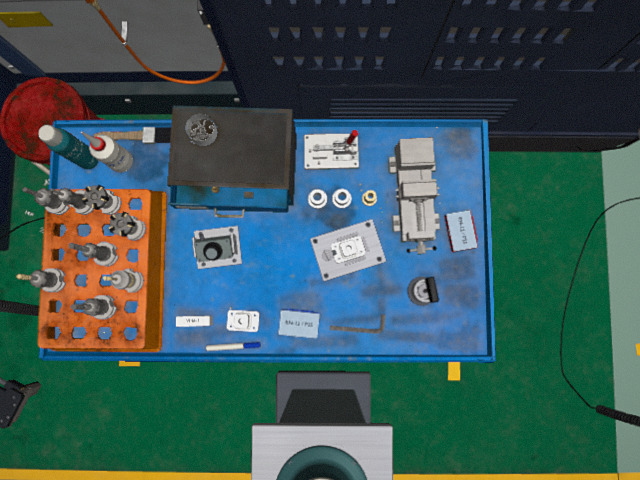

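View pics/scene0.png

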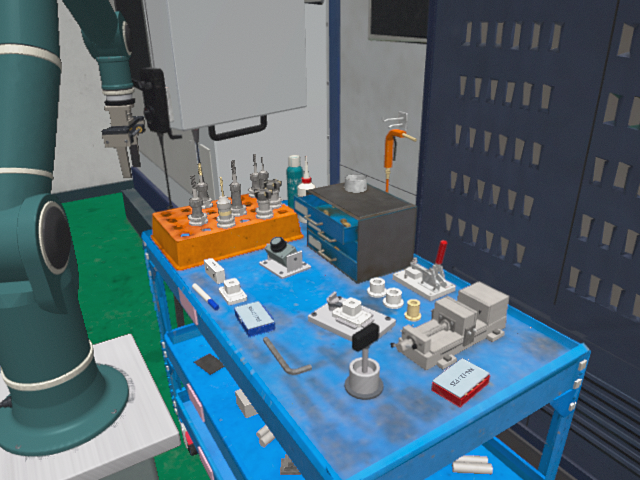

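The top view shows the key cup at about (425,290), the fixture at (348,250) and the inspection camera at (217,248). The scene view shows the black grip at (366,336). I'll zoom in on these.

```bash
python3 - <<'E'
import cv2,numpy as np
from h import *
t=load('top0')['img'][:,:,::-1];s=load('scene0')['img'][:,:,::-1]
z=lambda im,x,y,w,h:cv2.resize(im[y:y+h,x:x+w],(400,300),interpolation=cv2.INTER_CUBIC)
m=np.vstack([np.hstack([z(t,300,205,100,75),z(t,385,255,80,60)]),np.hstack([z(t,180,215,80,60),z(s,300,280,120,90)])])
cv2.imwrite('pics/m.png',m)
c=load('top0')
for n,p,h in [('key',(425,290),.05),('fix',(348,250),.02),('cam',(217,248),.05)]: print(n,onz(c,[p],h))
E
```

```text
key [[ 0.45406029 -0.22926795  0.05      ]]
fix [[ 0.54644164 -0.06016687  0.02      ]]
cam [[0.54716599 0.23534612 0.05      ]]
```

View pics/m.png

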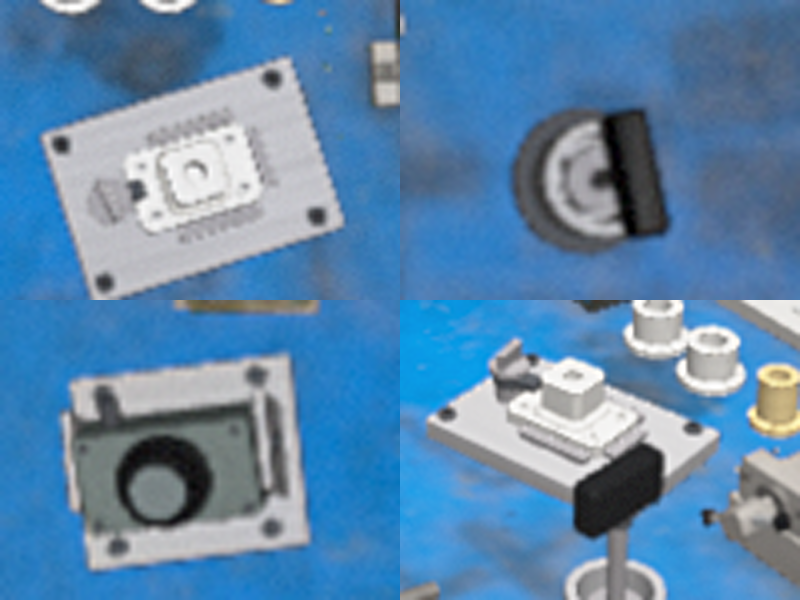

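The crop shows the fixture plate with the clamp on its image-left (+y) side. The key grip is at about (432,289) in the top image, and the camera body leans toward the image bottom-left.

```bash
cat >> h.py <<'E'
def go(pos,rot=None,o=None):
    """deltas from current pose to target: (rotate first, then shift) in tool axes"""
    o=o or get_obs(); p,r=tool(o); rot=rot if rot is not None else r
    return np.round(np.degrees((r.inv()*rot).as_rotvec()),1), np.round(rot.inv().apply(np.array(pos)-p)*1000,1)
def down(yaw): return R.from_euler('z',yaw)*R.from_euler('x',np.pi)
E
python3 - <<'E'
from h import *
np.set_printoptions(precision=3,suppress=True)
c=snap('wrist','w0');p,r=tool(get_obs());T=np.array(c['cam_to_world'])
print(c['fovy'],r.inv().apply(T[:3,3]-p),r.as_matrix().T@T[:3,:3])
print(go([.44,.25,.40]))
E
```

```text
63.3121647015717 [ 0.067  0.    -0.155] [[-0.     0.971  0.238]
 [ 1.     0.    -0.   ]
 [-0.     0.238 -0.971]]
(array([0., 0., 0.]), array([-284.2, -231.1, -171.8]))
```

Emit:
arm_command(series=[[[0,0,-40,0,0,0,1],[0,0,-40,0,0,0,1],[-20,-15,-40,0,0,0,1],[-40,-35,-30,0,0,0,1],[-40,-35,-20,0,0,0,1],[-40,-35,0,0,0,0,1],[-40,-35,0,0,0,0,1],[-40,-35,0,0,0,0,1],[-40,-35,0,0,0,0,1],[-24,-6,0,0,0,0,1],[0,0,0,0,0,0,1],[0,0,0,0,0,0,1]]])

```text
time: 1.65
tool_pos: [0.4391, 0.2514, 0.3983]
orientation: [-3.141, -0.001, 2.685]
ft_force: [0.4, 0.8, 0.4]
gripper_width: 0.0919
finger_force: 0.0
```

```bash
python3 - <<'E'
from h import *
np.set_printoptions(precision=3,suppress=True)
c=snap('wrist','w1');o=get_obs();print(o['tool_pos'],o['orientation'],o['q'])
E
```

```text
[0.439 0.252 0.398] [-3.141 -0.001  2.686] [-0.763  0.08   0.191  1.729 -0.016  1.335  0.546]
```

View pics/w1.png

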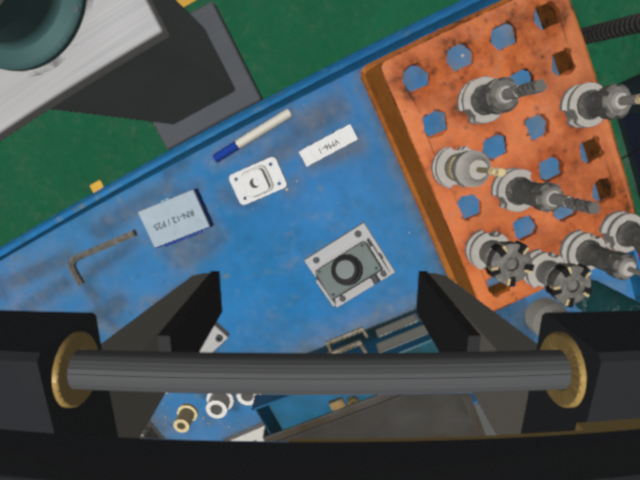

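```bash
python3 - <<'E'
from h import *
np.set_printoptions(precision=3,suppress=True)
t=load('top0')['img'][:,:,::-1];w=load('w1')['img'][:,:,::-1]
a=cv2.resize(t[220:275,185:250],None,fx=6,fy=6,interpolation=cv2.INTER_CUBIC)
b=cv2.resize(w[215:315,295:400],None,fx=4,fy=4,interpolation=cv2.INTER_CUBIC)
H=400;m=np.zeros((H,a.shape[1]+b.shape[1],3),np.uint8)
m[:a.shape[0],:a.shape[1]]=a;m[:b.shape[0],a.shape[1]:]=b
cv2.imwrite('pics/m2.png',m);print(m.shape,a.shape)
E
```

```text
(400, 810, 3) (330, 390, 3)
```

View pics/m2.png

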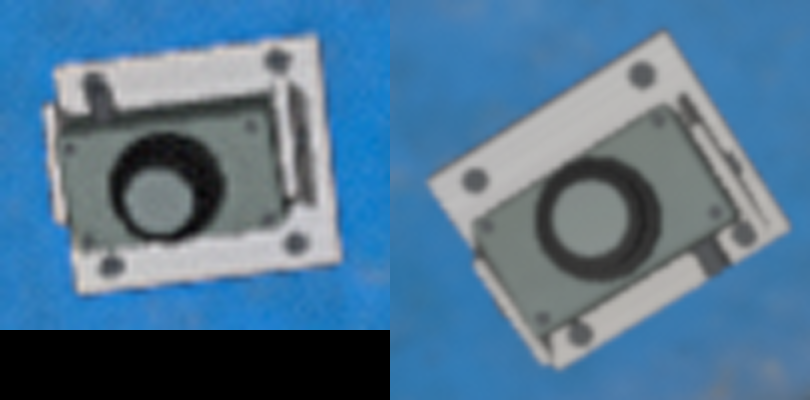

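The glass is at (345,269) in the wrist view and (211,253) in the top view. The four face screws show in both views, so I'll triangulate them.

```bash
cat > lens.py <<'E'
from h import *
np.set_printoptions(precision=4,suppress=True)
t=load('top0');w=load('w1')
A=np.array([(70,148),(251,126),(88,243),(268,219),(158,200)])/6+[185,220]-.42
B=(np.array([(715,213),(543,320),(658,120),(485,227),(590,217)])-[390,0])/4+[295,215]-.4
P=tri(t,A,w,B);print(P); print(proj(w,P)-B)
ym=(P[0]+P[2]-P[1]-P[3]);ym/=np.linalg.norm(ym);xm=P[0]+P[1]-P[2]-P[3];xm/=np.linalg.norm(xm)
n=np.cross(xm,ym);n/=np.linalg.norm(n);print('y',ym,'x',xm,'n',n,'lean',np.arccos(n[2]),'yaw of y',np.arctan2(ym[1],ym[0]))
print(np.linalg.norm(P[0]-P[1]),np.linalg.norm(P[0]-P[2]))
# base plate edges on z~.008
C=np.array([(55,68),(318,37),(342,262),(78,294)])/6+[185,220]-.42
print(onz(t,C,.008)); print('cam',np.array(w['cam_to_world'])[:3,3])
E
python3 lens.py
```

```text
[[0.5541 0.279  0.0642]
 [0.5625 0.2118 0.0649]
 [0.5204 0.275  0.051 ]
 [0.5289 0.2071 0.0515]
 [0.5332 0.2426 0.0769]]
[[-0.2391 -0.1132]
 [-0.3771 -0.2246]
 [-0.4854 -0.2813]
 [-0.0798 -0.0562]
 [-0.0464 -0.028 ]]
y [-0.1247  0.9922 -0.0092] x [0.9235 0.1206 0.3642] n [-0.3625 -0.0369  0.9313] lean 0.3729414810906662 yaw of y 1.6958078811211474
0.0677277968711451 0.036470975284997945
[[0.5923 0.3004 0.008 ]
 [0.6046 0.1974 0.008 ]
 [0.5165 0.1864 0.008 ]
 [0.5038 0.2889 0.008 ]]
cam [0.3794 0.281  0.5532]
```

Lens at about (0.533, 0.242, 0.077), so the focus is about (0.488, 0.237, 0.1855). Next I turn the wrist and look at the fixture and key from nearer.

Emit:
arm_command(series=[[[0,0,0,0,0,10.4,1],[0,0,0,0,0,10.4,1],[0,0,0,0,0,10.4,1],[0,0,0,0,0,10.4,1],[0,0,0,0,0,10.4,1],[0,0,0,0,0,10.4,1],[0,0,0,0,0,10.4,1],[0,0,0,0,0,10.4,1],[0,0,0,0,0,10.4,1],[0,0,0,0,0,10.4,1],[0,0,0,0,0,10.4,1],[0,0,0,0,0,10.4,1],[0,0,0,0,0,10.4,1],[0,0,0,0,0,10,1]]])

```text
time: 3.45
tool_pos: [0.439, 0.2517, 0.3984]
orientation: [-3.142, 0.0, 0.147]
ft_force: [-0.5, -0.8, -0.0]
gripper_width: 0.0919
finger_force: 0.0
```

Emit:
arm_command(series=[[[-4,40,10,0,0,0,1],[-4,40,10,0,0,0,1],[-4,40,10,0,0,0,1],[-4,40,10,0,0,0,1],[-4,40,10,0,0,0,1],[-4,40,10,0,0,0,1],[-4,40,10,0,0,0,1],[-4,40,10,0,0,0,1],[-4,40,10,0,0,0,1],[-4,40,8,0,0,0,1],[0,0,0,0,0,0,1],[0,0,0,0,0,0,1]]])

```text
time: 4.95
tool_pos: [0.4603, -0.1495, 0.3005]
orientation: [-3.141, 0.0, 0.152]
ft_force: [-0.4, -0.3, -0.5]
gripper_width: 0.0919
finger_force: 0.0
```

```bash
python3 - <<'E'
from h import *
np.set_printoptions(precision=3,suppress=True)
c=snap('wrist','w2');o=get_obs();print(o['time'],o['tool_pos'],o['orientation'],o['q'])
cv2.imwrite('pics/w2b.png',cv2.resize(c['img'][60:380,110:530,::-1],(787,600),interpolation=cv2.INTER_CUBIC))
E
```

```text
5.0 [ 0.46  -0.149  0.301] [-3.141  0.     0.152] [-0.409  0.104  0.715  1.948 -0.077  1.116 -1.081]
```

View pics/w2b.png

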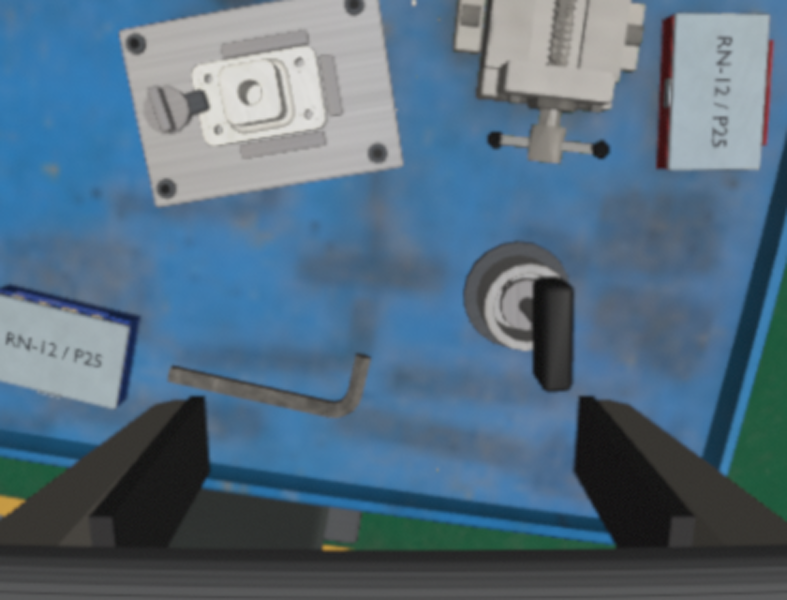

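Wrist view (crop pixels): grip at (553,335), cup at (520,300), clamp tang at (168,107), and plate holes at (136,44), (354,6), (378,153) and (166,188).

```bash
python3 - <<'E'
from h import *
np.set_printoptions(precision=4,suppress=True)
w=load('w2');s=load('scene0');t=load('top0')
def dark(c,x0,y0,x1,y1,th=60):
    m=np.zeros((480,640),np.uint8); m[y0:y1,x0:x1]=(c['img'][y0:y1,x0:x1].max(2)<th)
    n,l,st,ce=cv2.connectedComponentsWithStats(m); k=1+np.argmax(st[1:,4]); 
    pts=cv2.findNonZero((l==k).astype(np.uint8)); return ce[k],st[k],cv2.minAreaRect(pts)
gw=dark(w,380,195,430,275);gs=dark(s,345,315,385,352);gt=dark(t,424,274,442,306)
for g in (gw,gs,gt): print(g)
print('w-s',tri(w,[gw[0]],s,[gs[0]]),'w-t',tri(w,[gw[0]],t,[gt[0]]),'t-s',tri(t,[gt[0]],s,[gs[0]]))
H=np.array([(136,44),(354,6),(378,153),(166,188)])/1.874+[110,60]
Q=onz(w,H,.015);print(Q,Q.mean(0))
e=(Q[0]+Q[3]-Q[1]-Q[2]); print('fix y ang',np.arctan2(e[1],e[0]),'x ang',np.arctan2(*(Q[0]+Q[1]-Q[2]-Q[3])[[1,0]]))
a=cv2.resize(w['img'][90:145,175:290,::-1],None,fx=6.5,fy=6.5,interpolation=cv2.INTER_CUBIC)
cv2.imwrite('pics/z.png',a);print(a.shape)
E
```

```text
(array([403.2748, 238.005 ]), array([393, 208,  23,  60, 997], dtype=int32), ((403.5978088378906, 237.50210571289062), (21.95133399963379, 59.09473419189453), 1.2453644275665283))
(array([364.8925, 336.9386]), array([352, 323,  27,  28, 456], dtype=int32), ((365.0617980957031, 337.0970458984375), (16.643138885498047, 32.05913543701172), 57.528804779052734))
(array([430.3687, 288.6812]), array([424, 277,  14,  25, 160], dtype=int32), ((429.826904296875, 289.6346130371094), (24.31839942932129, 11.96308422088623), 78.69007110595703))
w-s [[ 0.4546 -0.2302  0.1036]] w-t [[ 0.455  -0.2287  0.1082]] t-s [[ 0.4553 -0.23    0.1031]]
[[ 0.5688  0.0169  0.015 ]
 [ 0.6068 -0.1052  0.015 ]
 [ 0.5277 -0.1308  0.015 ]
 [ 0.489  -0.0083  0.015 ]] [ 0.5481 -0.0569  0.015 ]
fix y ang 1.8744907628510932 x ang 0.3091890949807217
(358, 748, 3)
```

View pics/z.png

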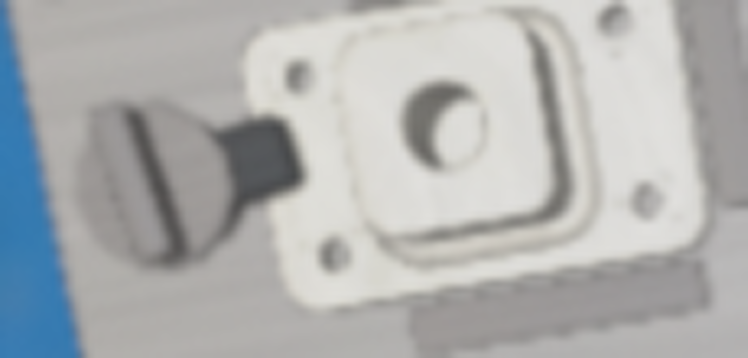

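The zoom shows the tang top as a strip at about (130,180), running from (120,105) to (150,260). The boss top spans (345,30) to (550,225). The dog points right over the flange.

```bash
python3 - <<'E'
from h import *
np.set_printoptions(precision=4,suppress=True)
w=load('w2')
f=np.array([.5481,-.0569]);ya=.306+np.pi/2;ax=f+.05*np.array([np.cos(ya),np.sin(ya)])
px=lambda p:(np.array(p,float)+.5)/6.5-.5+[175,90]
print('axis',ax,'proj in zoom',(proj(w,[[*ax,.052]])-[175,90]+.5)*6.5)
T=onz(w,px([(115,105),(150,258),(135,185)]),.052);d=T[0]-T[1];print(T,'tang ang',np.arctan2(d[1],d[0]),np.linalg.norm(d))
D=onz(w,px([(130,105),(178,262)]),[.052,.052]);d=D[0]-D[1];print('dark edge ang',np.arctan2(d[1],d[0]),np.linalg.norm(d))
B=onz(w,px([(345,30),(527,8),(555,212),(375,240)]),.051);print('boss',B.mean(0))
F=onz(w,px([(243,35),(668,-30),(715,235),(300,308)]),.025);print('flange',F.mean(0))
# grip edge direction
g=onz(w,np.array([(537,292),(543,385),(571,292),(573,383)])/1.874+[110,60],.118);print(g,[np.arctan2(*(g[i]-g[i+1])[[1,0]]) for i in (0,2)])
print(go([.4549,-.2297,.16],down(.15)))
E
```

```text
axis [ 0.533  -0.0092] proj in zoom [[116.225  187.1164]]
[[ 0.5452 -0.008   0.052 ]
 [ 0.523  -0.0156  0.052 ]
 [ 0.5337 -0.0122  0.052 ]] tang ang 0.3287556903000872 0.023447635780588057
dark edge ang 0.40620715942933594 0.024495854291872246
boss [ 0.5497 -0.0597  0.051 ]
flange [ 0.5496 -0.0597  0.025 ]
[[ 0.4759 -0.2162  0.118 ]
 [ 0.4313 -0.2282  0.118 ]
 [ 0.4783 -0.2321  0.118 ]
 [ 0.4345 -0.2425  0.118 ]] [np.float64(0.2635448822373946), np.float64(0.23298868605107467)]
(array([-0. ,  0. ,  0.1]), array([-17.4,  78.7, 140.6]))
```

```bash
python3 - <<'E'
from h import *
print(go([.4549,-.2297,.102],down(.22)))
E
```

```text
(array([-0. , -0. , -3.9]), array([-22.9,  77.2, 198.6]))
```

Emit:
arm_command(series=[[[0,0,0,0,0,-3.9,1],[-8,26,30,0,0,0,1],[-8,26,30,0,0,0,1],[-7,25,30,0,0,0,1],[0,0,30,0,0,0,1],[0,0,0,0,0,0,1],[0,0,0,0,0,0,1]]])

```text
time: 5.88
tool_pos: [0.4552, -0.2305, 0.1816]
orientation: [3.141, -0.001, 0.22]
ft_force: [0.2, -0.2, -0.2]
gripper_width: 0.092
finger_force: 0.0
```

```bash
python3 - <<'E'
from h import *
np.set_printoptions(precision=4,suppress=True)
c=snap('wrist','w3');o=get_obs();print(o['tool_pos'],o['orientation'])
cv2.imwrite('pics/w3b.png',c['img'][150:430,180:460,::-1])
print(proj(c,[[.4549,-.2297,.12],[.4549,-.2297,.043]]))
E
```

```text
[ 0.4554 -0.2308  0.1819] [ 3.141  -0.0023  0.2194]
[[317.6356 262.6112]
 [317.9409 233.1732]]
```

View pics/w3b.png

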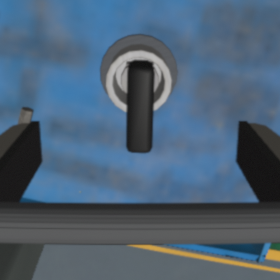

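The key is centred between the fingers (column 320) and aligned with them, so I'll descend and grip.

Emit:
arm_command(series=[[[0,0,30,0,0,0,1],[0,0,30,0,0,0,1],[0,0,20,0,0,0,1],[0,0,0,0,0,0,1],[0,0,0,0,0,0,0],[0,0,0,0,0,0,0],[0,0,0,0,0,0,0],[0,0,0,0,0,0,0],[0,0,0,0,0,0,0],[0,0,0,0,0,0,0],[0,0,0,0,0,0,0],[0,0,0,0,0,0,0]]], grip_force=40)

```text
time: 7.42
tool_pos: [0.4541, -0.2314, 0.1006]
orientation: [3.142, 0.0, 0.218]
ft_force: [-0.0, 0.8, 0.4]
gripper_width: 0.0159
finger_force: 40.0
```

Emit:
arm_command(series=[[[0,0,-20,0,0,0,0],[0,0,-30,0,0,0,0],[0,0,-30,0,0,0,0],[0,0,-25,0,0,0,0],[0,0,0,0,0,0,0]]])

```text
time: 8.05
tool_pos: [0.4551, -0.2317, 0.2068]
orientation: [3.14, -0.003, 0.218]
ft_force: [-0.4, -0.1, -1.1]
gripper_width: 0.0157
finger_force: 40.0
```

```bash
python3 - <<'E'
from h import *
o=get_obs();print(o['tool_pos'],o['ft_force'],o['gripper_width'])
print(go([.487,-.029,.180],down(.37)))
E
```

```text
[ 0.45508417 -0.23165107  0.20681504] [-0.35957678 -0.059251   -1.1370547 ] 0.015677134052171218
(array([ 0.1, -0.2, -8.7]), array([ 103. , -177.4,   26.8]))
```

Emit:
arm_command(series=[[[0,0,0,0,0,-8.7,0],[20,-35,0,0,0,0,0],[20,-35,0,0,0,0,0],[20,-35,7,0,0,0,0],[20,-35,10,0,0,0,0],[23,-37,10,0,0,0,0],[0,0,0,0,0,0,0],[0,0,0,0,0,0,0]]])

```text
time: 9.05
tool_pos: [0.4856, -0.0297, 0.1777]
orientation: [3.141, 0.002, 0.369]
ft_force: [0.3, -0.8, -1.2]
gripper_width: 0.0156
finger_force: 40.0
```

```bash
python3 - <<'E'
from h import *
np.set_printoptions(precision=4,suppress=True)
c=snap('wrist','w4');s=snap('scene','s4');o=get_obs();print(o['tool_pos'],o['orientation'])
p,r=tool(o)
print('ax',proj(c,[[.5335,-.011,.052]]),'tip',proj(c,[p+r.apply([0,0,.09])]),'tip scene',proj(s,[p+r.apply([0,0,.0915]),p]))
a=cv2.resize(c['img'][80:280,220:420,::-1],(600,600),interpolation=cv2.INTER_CUBIC)
u=proj(s,[p+r.apply([0,0,.06])])[0].astype(int);print(u)
b=cv2.resize(s['img'][u[1]-90:u[1]+90,u[0]-30:u[0]+30,::-1],(200,600),interpolation=cv2.INTER_CUBIC)
cv2.imwrite('pics/m4.png',np.hstack([a,b]))
E
```

```text
[ 0.4859 -0.0305  0.1783] [3.1413 0.0006 0.3672]
ax [[318.9004 166.0812]] tip [[320.4355 249.5004]] tip scene [[317.0427 289.401 ]
 [316.2577 247.9578]]
[316 275]
```

View pics/m4.png

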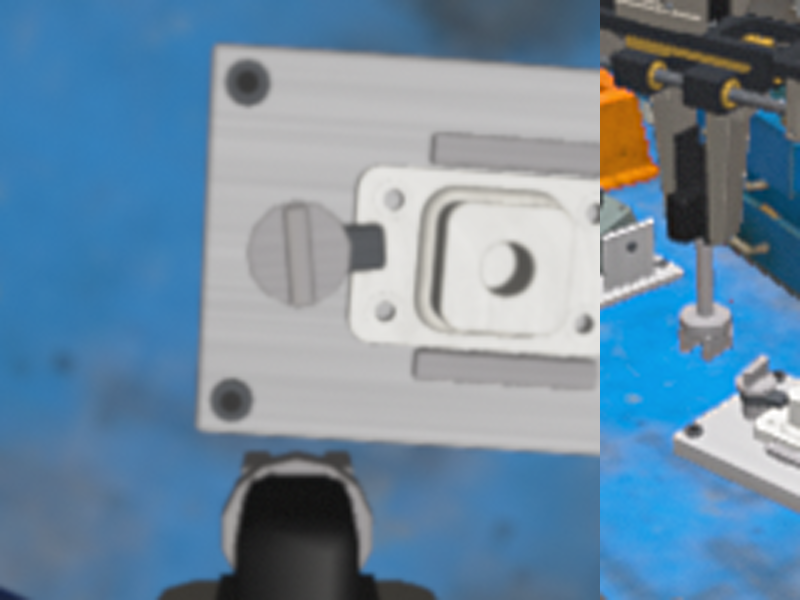

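Wrist view: tang centre at pixel (319,165), turned about 6° CCW from the tool. The prongs show at columns 307 and 334, so the slot is centred on the tool. The scene view shows the prong foot where predicted.

```bash
python3 - <<'E'
from h import *
np.set_printoptions(precision=4,suppress=True)
c=load('w4');o=get_obs();p,r=tool(o)
print(proj(c,[p+r.apply([x,0,.0915]) for x in (0.008,.012,.016)]),proj(c,[p+r.apply([0.0,y,.068]) for y in (-.0155,.0155)]))
q=onz(c,np.array([(291,203),(302,305),(297,254)])/3+[220,80],.052);d=q[0]-q[1];print(q,np.arctan2(d[1],d[0]),np.linalg.norm(d))
print(go([q[2][0],q[2][1],.160],down(.46)))
E
```

```text
[[320.4656 236.9985]
 [320.4847 230.9838]
 [320.5038 224.9239]] [[294.54   259.2427]
 [346.5826 259.3543]]
[[ 0.545  -0.0051  0.052 ]
 [ 0.5236 -0.0162  0.052 ]
 [ 0.5345 -0.0107  0.052 ]] 0.4778932065725693 0.024034200675911718
(array([ 0. ,  0. , -5.3]), array([52.3,  3.8, 18.3]))
```

Emit:
arm_command(series=[[[0,0,0,0,0,-5.8,0],[26,2,0,0,0,0,0],[26,2.5,0,0,0,0,0],[0,0,18,0,0,0,0],[0,0,0,0,0,0,0],[0,0,0,0,0,0,0]]])

```text
time: 9.9
tool_pos: [0.5336, -0.0105, 0.1603]
orientation: [-3.141, 0.001, 0.469]
ft_force: [0.2, 0.3, 0.2]
gripper_width: 0.0156
finger_force: 40.0
```

```bash
python3 - <<'E'
from h import *
print(get_obs()['tool_pos'],go([.5345,-.0107,.134],down(.47)))
E
```

```text
[ 0.53362366 -0.0105012   0.16031008] (array([-0. ,  0.1, -0.1]), array([ 0.7,  0.6, 26.3]))
```

Emit:
arm_command(series=[[[0.7,0.6,6,0,0,0,0],[0,0,6,0,0,0,0],[0,0,5,0,0,0,0],[0,0,5,0,0,0,0],[0,0,2,0,0,0,0],[0,0,0,0,0,0,0]]])

```text
time: 10.65
tool_pos: [0.5355, -0.0098, 0.1364]
orientation: [-3.142, 0.0, 0.471]
ft_force: [-0.0, 0.1, -1.5]
gripper_width: 0.0157
finger_force: 40.0
```

Emit:
arm_command(series=[[[0,0,2,0,0,0,0],[0,0,0,0,0,-5,0],[0,0,0,0,0,-5,0],[0,0,0,0,0,-5,0],[0,0,0,0,0,-5,0],[0,0,0,0,0,-5,0],[0,0,0,0,0,-5,0],[0,0,0,0,0,-5,0],[0,0,0,0,0,0,0]]])

```text
time: 11.78
tool_pos: [0.5354, -0.0097, 0.1346]
orientation: [-3.141, -0.0, 1.08]
ft_force: [-0.3, -0.9, -0.9]
gripper_width: 0.0156
finger_force: 40.0
```

```bash
python3 - <<'E'
from h import *
o=get_obs();print(o['tool_pos'],o['ft_force'],o['wrist_torque'],o['q'])
E
```

```text
[ 0.53544051 -0.00974649  0.13461493] [-0.2639821  -0.89529755 -0.94245247] [ 0.06928887  0.24400664 -0.06813712] [-0.36782996  0.41194032  0.40039334  1.98346679 -0.22244503  0.78822323
 -0.33015648]
```

The wrist torque of about 0.07 N m shows the key is driving the clamp, so I'll continue.

Emit:
arm_command(series=[[[0,0,0,0,0,-5,0],[0,0,0,0,0,-5,0],[0,0,0,0,0,-5,0],[0,0,0,0,0,-5,0],[0,0,0,0,0,-5,0],[0,0,0,0,0,-5,0],[0,0,0,0,0,-5,0],[0,0,0,0,0,-5,0],[0,0,0,0,0,-5,0],[0,0,0,0,0,-5,0],[0,0,0,0,0,0,0]]])

```text
time: 13.15
tool_pos: [0.5344, -0.0096, 0.1344]
orientation: [-3.139, -0.001, 1.952]
ft_force: [-2.8, 0.6, 1.1]
gripper_width: 0.0156
finger_force: 40.0
```

```bash
python3 - <<'E'
from h import *
o=get_obs();print(o['tool_pos'],o['orientation'],o['ft_force'],o['wrist_torque'],o['q'])
E
```

```text
[ 0.53443825 -0.0096205   0.13438747] [-3.13942129e+00 -1.35404495e-03  1.95177547e+00] [-2.79207445  0.63066441  1.08440566] [ 0.15393052  1.06802025 -0.05190832] [-0.20524851  0.39805073  0.19751054  1.97368459 -0.10883438  0.78230707
  0.43569379]
```

Emit:
arm_command(series=[[[0,0,0,0,0,4,0],[0,0,0,0,0,4,0],[0,0,-5,0,0,0,0],[0,0,-10,0,0,0,0],[0,0,-20,0,0,0,0],[0,0,-35,0,0,0,0],[0,0,0,0,0,0,0],[0,0,0,0,0,0,0]]])

```text
time: 14.15
tool_pos: [0.5354, -0.0097, 0.2046]
orientation: [3.141, -0.0, 1.815]
ft_force: [-0.2, 0.5, -1.0]
gripper_width: 0.0159
finger_force: 40.0
```

```bash
python3 - <<'E'
from h import *
np.set_printoptions(precision=4,suppress=True)
s=snap('scene','s5');c=snap('wrist','w5');t=snap('top','t5');o=get_obs();p,r=tool(o);print(p,o['orientation'],o['ft_force'])
u=proj(s,[p+r.apply([0,0,.06])])[0].astype(int);print(u,proj(s,[p+r.apply([0,0,.0915])]))
b=cv2.resize(s['img'][u[1]-60:u[1]+90,u[0]-60:u[0]+60,::-1],(480,600),interpolation=cv2.INTER_CUBIC)
a=c['img'][60:360,160:480,::-1]; m=np.zeros((600,800,3),np.uint8);m[:,:480]=b;m[:300,480:]=a
cv2.imwrite('pics/m5.png',m)
print(go([.4541,-.2314,.1306],down(.218)))
E
```

```text
[ 0.5349 -0.0097  0.2036] [-3.1399 -0.0003  1.8147] [-0.1291  0.8883 -1.8233]
[331 254] [[331.796  267.8277]]
(array([-0.1,  0.1, 91.5]), array([-126.9,  199. ,   73. ]))
```

View pics/m5.png

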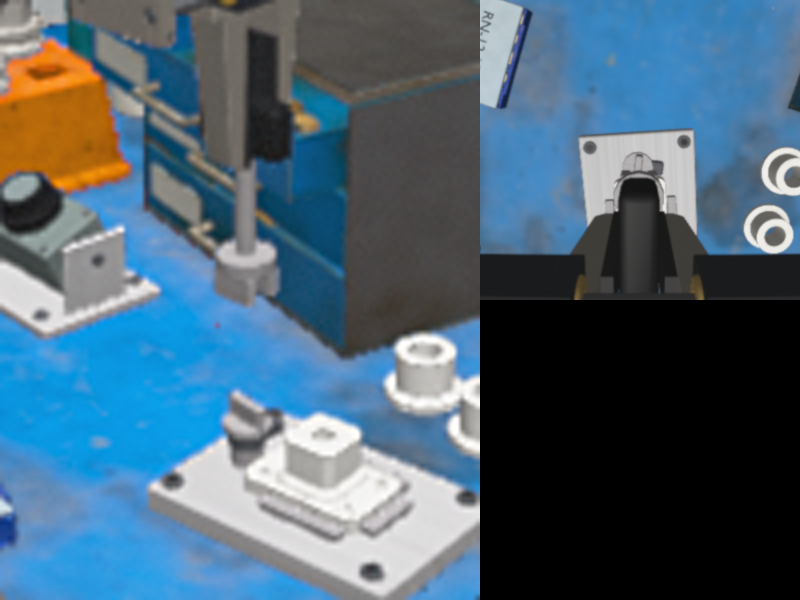

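The scene view shows the clamp's dog swung clear toward fixture +x and the key upright at about (333,268), matching the prediction. Now I'll return the key to its cup.

Emit:
arm_command(series=[[[0,0,0,0,0,10.2,0],[0,0,0,0,0,10.2,0],[0,0,0,0,0,10.2,0],[0,0,0,0,0,10.2,0],[0,0,0,0,0,10.2,0],[0,0,0,0,0,10.2,0],[0,0,0,0,0,10.2,0],[0,0,0,0,0,10.2,0],[0,0,0,0,0,9.9,0],[-25,39,0,0,0,0,0],[-25,40,0,0,0,0,0],[-25,40,0,0,0,0,0],[-25,40,0,0,0,0,0],[-27,40,0,0,0,0,0],[0,0,20,0,0,0,0],[0,0,20,0,0,0,0],[0,0,0,0,0,0,0],[0,0,0,0,0,0,0]]])

```text
time: 16.55
tool_pos: [0.4547, -0.2316, 0.1648]
orientation: [3.141, 0.0, 0.218]
ft_force: [-0.4, -0.6, -1.0]
gripper_width: 0.0158
finger_force: 40.0
```

```bash
python3 - <<'E'
from h import *
print(go([.4541,-.2314,.1016],down(.218)))
np.set_printoptions(precision=4,suppress=True)
# cup rim check: bright rim centroid prediction in top view vs first picture
t=load('top0');print(proj(t,[[.4541,-.2314,.043]]))
E
```

```text
(array([ 0.,  0., -0.]), array([-0.6, -0.3, 63.2]))
[[425.3197 290.0811]]
```

Emit:
arm_command(series=[[[-0.5,-0.3,15,0,0,0,0],[0,0,15,0,0,0,0],[0,0,12,0,0,0,0],[0,0,10,0,0,0,0],[0,0,6,0,0,0,0],[0,0,4,0,0,0,0],[0,0,0,0,0,0,0],[0,0,0,0,0,0,0]]])

```text
time: 17.55
tool_pos: [0.4542, -0.2314, 0.1029]
orientation: [3.141, -0.001, 0.218]
ft_force: [-0.3, 0.5, -0.8]
gripper_width: 0.0156
finger_force: 40.0
```

Emit:
arm_command(series=[[[0,0,2,0,0,0,0],[0,0,0.5,0,0,0,0],[0,0,0,0,0,0,0]]])

```text
time: 17.92
tool_pos: [0.4543, -0.2313, 0.1005]
orientation: [3.142, -0.001, 0.218]
ft_force: [-1.1, 0.5, 5.1]
gripper_width: 0.016
finger_force: 40.0
```

Contact at 5 N up means the prongs are on the cup floor. Releasing and rising.

Emit:
arm_command(series=[[[0,0,0,0,0,0,0.3],[0,0,0,0,0,0,0.6],[0,0,0,0,0,0,1],[0,0,0,0,0,0,1],[0,0,0,0,0,0,1],[0,0,0,0,0,0,1],[0,0,-10,0,0,0,1],[0,0,-25,0,0,0,1],[0,0,-35,0,0,0,1],[0,0,-40,0,0,0,1],[0,0,0,0,0,0,1]]])

```text
time: 19.3
tool_pos: [0.4558, -0.2323, 0.2134]
orientation: [3.139, -0.006, 0.217]
ft_force: [0.8, 0.7, 0.4]
gripper_width: 0.0919
finger_force: 0.0
```

```bash
python3 - <<'E'
from h import *
np.set_printoptions(precision=4,suppress=True)
s=snap('scene','s6');o=get_obs();p,r=tool(o);print(p,o['orientation'],o['gripper_width'],o['q'])
m=np.zeros((480,640),np.uint8);m[315:352,345:385]=s['img'][315:352,345:385].max(2)<60
n,l,st,ce=cv2.connectedComponentsWithStats(m);k=1+np.argmax(st[1:,4]);print(ce[k],st[k],'was 364.9 336.9, 456')
for x in (.336,.306+np.pi): print(go([.549,-.0585,.20],down(.306)))
E
```

```text
[ 0.4547 -0.2315  0.2117] [ 3.1406 -0.0034  0.2178] 0.09221363745683162 [-0.1539  0.2781  0.665   1.9944 -0.2141  0.934  -0.7329]
[364.9933 336.9107] [353 323  25  28 448] was 364.9 336.9, 456
(array([ 0.1, -0.2, -5.1]), array([ 142. , -136.5,   11.7]))
(array([ 0.1, -0.2, -5.1]), array([ 142. , -136.5,   11.7]))
```

The key is back exactly where it stood. Next is the bracket, viewed from an offset hover first.

```bash
python3 - <<'E'
from h import *
np.set_printoptions(precision=4,suppress=True)
print(onz(load('w4'),[np.array((507,268))/3+[220,80]],.051))
y=1.876;c=np.array([.549,-.0585]);h=c-.055*np.array([np.cos(y),np.sin(y)])
print(go([*h,.2],down(y)))
E
```

```text
[[ 0.5495 -0.0586  0.051 ]]
(array([  0.2,  -0.1, -95. ]), array([ 81.7, 141.9,  11.7]))
```

Emit:
arm_command(series=[[[0,0,-20,0,0,0,0.7],[0,0,0,0,0,-10.5,0.7],[0,0,0,0,0,-10.5,0.7],[0,0,0,0,0,-10.5,0.7],[0,0,0,0,0,-10.5,0.7],[0,0,0,0,0,-10.6,0.7],[0,0,0,0,0,-10.6,0.7],[0,0,0,0,0,-10.6,0.7],[0,0,0,0,0,-10.6,0.7],[0,0,0,0,0,-10.6,0.7],[20,35,0,0,0,0,0.7],[20,35,0,0,0,0,0.7],[20,36,12,0,0,0,0.7],[22,36,20,0,0,0,0.7],[0,0,0,0,0,0,0.7],[0,0,0,0,0,0,0.7]]])

```text
time: 21.35
tool_pos: [0.5639, -0.111, 0.1972]
orientation: [-3.139, -0.0, 1.875]
ft_force: [0.6, -0.2, 0.7]
gripper_width: 0.064
finger_force: 0.0
```

```bash
python3 - <<'E'
from h import *
np.set_printoptions(precision=4,suppress=True)
c=snap('wrist','w7');p,r=tool(get_obs());print(p,r.as_euler('xyz'))
im=c['img'];hsv=cv2.cvtColor(im,cv2.COLOR_RGB2HSV)
q=proj(c,[[.5495,-.059,.025]])[0];print(q)
for th in (205,215,225):
    m=((im.min(2)>th)).astype(np.uint8);m=cv2.morphologyEx(m,cv2.MORPH_CLOSE,np.ones((7,7)))
    n,l,st,ce=cv2.connectedComponentsWithStats(m)
    k=min(range(1,n),key=lambda i:np.hypot(*(ce[i]-q))-(st[i,4]>800)*1000)
    R_=cv2.minAreaRect(cv2.findNonZero((l==k).astype(np.uint8)));b=cv2.boxPoints(R_)
    B=onz(c,b,.025);print(th,st[k],R_,B.mean(0),[np.linalg.norm(B[i]-B[i-1]) for i in (0,1)],[np.arctan2(*(B[i]-B[i-1])[[1,0]]) for i in (0,1)])
E
```

```text
[ 0.564  -0.1116  0.1977] [-3.1403  0.0001  1.874 ]
[321.342  160.6188]
205 [ 295  117   54   85 3795] ((321.5, 159.0), (84.0, 53.0), 90.0) [ 0.5494 -0.0583  0.025 ] [np.float64(0.06855724653663414), np.float64(0.042885296554728225)] [np.float64(1.862723926799369), np.float64(0.30456758045029186)]
215 [329 147   1   1   1] ((329.0, 147.0), (0.0, 0.0), 0.0) [ 0.5522 -0.0466  0.025 ] [np.float64(0.0), np.float64(0.0)] [np.float64(0.0), np.float64(0.0)]Traceback (most recent call last):
  File "<stdin>", line 9, in <module>
ValueError: min() iterable argument is empty
```

```bash
python3 - <<'E'
from h import *
print(go([.5495,-.0585,.043],down(1.876)))
E
```

```text
(array([-0.1,  0. , -0.1]), array([ 55. ,   2.2, 154.7]))
```

Emit:
arm_command(series=[[[18,1,0,0,0,0,0.7],[18,1,0,0,0,0,0.7],[19,0.2,0,0,0,0,0.7],[0,0,35,0,0,0,0.7],[0,0,40,0,0,0,0.7],[0,0,35,0,0,0,0.7],[0,0,20,0,0,0,0.7],[0,0,12,0,0,0,0.7],[0,0,8,0,0,0,0.7],[0,0,4,0,0,0,0.7],[0,0,0,0,0,0,0.7],[0,0,0,0,0,0,0.7]]])

```text
time: 22.9
tool_pos: [0.5508, -0.0574, 0.0446]
orientation: [3.141, 0.0, 1.875]
ft_force: [0.4, -0.9, 0.8]
gripper_width: 0.0644
finger_force: 0.0
```

```bash
python3 - <<'E'
from h import *
o=get_obs();print(o['ft_force'],go([.5495,-.0585,.042],down(1.876)))
E
```

```text
[ 0.37393097 -0.88395443  0.83545847] (array([ 0.1,  0. , -0. ]), array([-0.7, -1.6,  2.6]))
```

Emit:
arm_command(series=[[[-0.5,-1,2,0,0,0,0.6],[0,0,0,0,0,0,0],[0,0,0,0,0,0,0],[0,0,0,0,0,0,0],[0,0,0,0,0,0,0],[0,0,0,0,0,0,0],[0,0,0,0,0,0,0],[0,0,0,0,0,0,0]]], grip_force=35)

```text
time: 23.9
tool_pos: [0.5497, -0.0581, 0.0422]
orientation: [3.141, 0.0, 1.876]
ft_force: [-0.2, -0.7, 0.7]
gripper_width: 0.0308
finger_force: 35.0
```

```bash
python3 - <<'E'
from h import *
for i in range(3):
  o=get_obs();print(o['tool_pos'],o['orientation'],o['ft_force'],o['gripper_width'],o['finger_force'])
E
```

```text
[ 0.54966022 -0.05809426  0.04215264] [3.14142259e+00 4.81840639e-05 1.87563563e+00] [-0.20005192 -0.73159666  0.69534918] 0.030838280968468627 34.998841881752014
[ 0.54966022 -0.05809426  0.04215264] [3.14142259e+00 4.81840639e-05 1.87563563e+00] [-0.20005192 -0.73159666  0.69534918] 0.030838280968468627 34.998841881752014
[ 0.54966022 -0.05809426  0.04215264] [3.14142259e+00 4.81840639e-05 1.87563563e+00] [-0.20005192 -0.73159666  0.69534918] 0.030838280968468627 34.998841881752014
```

Emit:
arm_command(series=[[[0,0,-5,0,0,0,0],[0,0,-10,0,0,0,0],[0,0,-20,0,0,0,0],[0,0,-35,0,0,0,0],[0,0,-45,0,0,0,0],[0,0,-50,0,0,0,0],[0,0,-45,0,0,0,0],[0,0,-20,0,0,0,0],[0,0,0,0,0,0,0],[0,0,0,0,0,0,0]]])

```text
time: 25.15
tool_pos: [0.5488, -0.058, 0.2712]
orientation: [-3.14, -0.001, 1.876]
ft_force: [-1.1, 0.2, -1.6]
gripper_width: 0.0306
finger_force: 35.0
```

```bash
cat >> h.py <<'E'
yl=.123; nl=np.array([-np.sin(.4)*np.cos(yl),-np.sin(.4)*np.sin(yl),np.cos(.4)])
lens=np.array([.5334,.2424,.0768]); foc=lens+.118*nl
lx=np.array([-np.sin(yl),np.cos(yl),0]); RT=R.from_matrix(np.c_[lx,np.cross(-nl,lx),-nl]); TG=lens+.127*nl
E
python3 - <<'E'
from h import *
np.set_printoptions(precision=4,suppress=True)
o=get_obs();print(o['ft_force'],o['gripper_width'],o['tool_pos']);print(TG,foc,RT.as_matrix())
# first go level above, yaw 1.694, then tilt
print(go(TG+[0,0,.07],down(1.694)))
print(go(TG,RT))
print(np.degrees((down(1.694).inv()*RT).as_rotvec()))
# bracket pose in wrist view for later
E
```

```text
[-1.0861  0.2112 -1.6226] 0.030576730675625316 [ 0.5488 -0.058   0.2712]
[0.4843 0.2363 0.1938] [0.4878 0.2368 0.1855] [[-0.1227  0.9141  0.3865]
 [ 0.9924  0.113   0.0478]
 [ 0.      0.3894 -0.9211]]
(array([-0.1, -0. , 10.4]), array([300. , -27.8,   7.4]))
(array([-22.9,  -2.1,  10.3]), array([300. , -55.8,  60.4]))
[-22.9183  -0.0023   0.0115]
```

Emit:
arm_command(series=[[[0,0,0,0,0,5.2,0],[0,0,0,0,0,5.2,0],[25,-2,0,0,0,0,0],[40,-4,0,0,0,0,0],[40,-4,0,0,0,0,0],[40,-4,0,0,0,0,0],[40,-4,0,0,0,0,0],[40,-4,0,0,0,0,0],[40,-4,0,0,0,0,0],[25,-2,0,0,0,0,0],[10,0,0,0,0,0,0],[0,0,0,-4,0,0,0],[0,0,0,-5,0,0,0],[0,0,0,-5,0,0,0],[0,0,0,-5,0,0,0],[0,0,0,-3.9,0,0,0],[0,0,0,0,0,0,0],[0,0,0,0,0,0,0]]])

```text
time: 27.4
tool_pos: [0.4854, 0.2356, 0.272]
orientation: [2.743, 0.0, 1.693]
ft_force: [0.9, 0.7, -0.6]
gripper_width: 0.0309
finger_force: 35.0
```

```bash
python3 - <<'E'
from h import *
print(get_obs()['gripper_width'],go(TG,RT))
E
```

```text
0.03087495038853382 (array([-0.1,  0. , -0. ]), array([  0.8, -31.4,  71.7]))
```

Emit:
arm_command(series=[[[0.4,-6,14,0,0,0,0],[0.4,-6,14,0,0,0,0],[0,-6,14,0,0,0,0],[0,-6,13,0,0,0,0],[0,-5,11,0,0,0,0],[0,-2,5.5,0,0,0,0],[0,0,0,0,0,0,0],[0,0,0,0,0,0,0],[0,0,0,0,0,0,0]]])

```text
time: 28.52
tool_pos: [0.4844, 0.2371, 0.1947]
orientation: [2.741, -0.001, 1.694]
ft_force: [-1.3, -0.1, -1.6]
gripper_width: 0.0308
finger_force: 35.0
```

```bash
python3 - <<'E'
from h import *
np.set_printoptions(precision=4,suppress=True)
s=snap('scene','s8');o=get_obs();print(o['gripper_width'],o['ft_force'],go(TG,RT))
p,r=tool(o)
# predicted outline of flange in scene vs white mask there
cor=[p+r.apply([x,y,.009+z]) for x in(-.036,.036) for y in(-.023,.023) for z in(.008,.018)]
u=proj(s,cor);print('pred bbox',u.min(0),u.max(0),u.mean(0))
x0,y0=(u.min(0)-12).astype(int);x1,y1=(u.max(0)+12).astype(int)
im=s['img'][y0:y1,x0:x1].astype(int);m=((im.min(2)>150)&(im.max(2)-im.min(2)<30)).astype(np.uint8)
n,l,st,ce=cv2.connectedComponentsWithStats(m)
for k in range(1,n):
    if st[k,4]>60: print(st[k]+[x0,y0,0,0,0],ce[k]+[x0,y0])
E
```

```text
0.03059202038516697 [-0.0949  0.393  -0.6701] (array([ 0., -0.,  0.]), array([-0.7, -0.4,  0.8]))
pred bbox [242.3942 196.7091] [275.4728 219.6691] [258.854  208.0134]
[241 184  12   9  73] [246.6575 187.274 ]
[249 184  38  35 553] [266.6474 202.83  ]
```

The held bracket's lower edge is at row 219 in the scene view, as predicted. One last small correction, then I'll hand it in.

Emit:
arm_command(series=[[[-0.5,-0.3,0.6,0,0,0,0],[0,0,0,0,0,0,0],[0,0,0,0,0,0,0],[0,0,0,0,0,0,0],[0,0,0,0,0,0,0]]])

```text
time: 29.2
tool_pos: [0.4841, 0.2364, 0.1935]
orientation: [2.742, -0.0, 1.694]
ft_force: [-0.1, -0.9, -0.9]
gripper_width: 0.0303
finger_force: 35.0
```

```bash
python3 - <<'E'
from h import *
o=get_obs();print(o['gripper_width'],abs(o['qd']).max(),go(TG,RT))
print(sign_off())
E
```

```text
0.030327583757911773 0.0020486609843473284 (array([-0., -0.,  0.]), array([-0.1,  0.3, -0.2]))
the job is handed in; nothing more can be done
None
```

I turned the clamp clear with the key, stood the key back in its cup, and handed the job in at about 29 s with the bracket held still at the measured focus point; the lens position was measured once (calibration good to about 2 mm) and no verdict came back.

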